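# Free the scoop: keeper first, then the swing bar

### The arm

A 6-joint arm with a two-finger parallel gripper is mounted at the origin on the work surface. World frame = base frame: x ahead of the robot, y to its left, z up, the work surface at z = 0. Lengths are in mm, angles in degrees, forces in N, time in s.
With the tool pointing down it reaches from about 300 to 775 mm from the base axis. Payload 14.6 kg.
Tool frame: the origin (TCP) lies midway between the tips of the shut fingers; the grasp point (between the pads) lies 19 mm behind it; y points along the fingers, x is the direction in which the jaws open and shut, and the axes are right-handed (so a half turn about y gives the same grasp; the last joint's range is limited). The gripper opens to 85 mm and grips with 20 to 120 N. Pads are 22 mm wide; open, the fingers measure 114 mm over their backs; the gripper's body (76 mm by 85 mm) begins 54 mm behind the grasp point. The pads swing forward as they close: fully open they stand 13 mm farther back than shut.
Start: joints at [-79.332, 17.183, 87.147, -0, 75.671, -3.816], TCP at [137.557, -532.511, 231.281] pointing down, gripper open.
Joint ranges: [-173.82, 173.82], [-45.26, 126.66], [13.44, 144.39], [-59.66, 239.66], [0, 175.72], [-146.38, 146.38]. Speed limits (degrees/s): [127.2, 127.2, 147.25, 180, 180, 180].

### API

Orientations are given as [roll, pitch, yaw] about the fixed x, y, z axes, in that order (R = Rz(yaw) Ry(pitch) Rx(roll)).
In Python, from bench import observe, capture, camera_params, job_done gives the robot as it stands. The module is installed in compiled form; this text tells all that it offers.
- The arm moves only by the tool carry_out, never from a script. Its argument "increments" is a list of rows, each a list of 7 numbers: the shift along the world's x, y, z in mm, then the turn, a rotation vector about the world's x, y, z in degrees, then the opening, from -1 (shut) to 1 (fully open). A call has 1 to 12 rows; each row shifts and turns the commanded pose from where the row before left it; what a row does not reach is not made up. A row lasts 1/12 s, in which the tool goes at most 41.7 mm and 7.16 degrees, less where a joint would pass 70% of its speed; a pose out of reach is approached as far as the arm can. A call with a gripper value outside its range is refused whole. The fingers move at their own pace and stop on an object; the grip force is fixed at half the most. Time passes only in rows, so rows that do not move let the fingers close. It gives the time, the measured TCP pose, the force and the opening at its end, in the units of the state.
- observe(): the state, without advancing time (a new reading comes with each control period).
- capture(name): name is "scene" or "top" or "wrist"; returns (picture, depth): 420x560x3 uint8, red, green, blue; 420x560 float32, mm along the optical axis (not along the pixel's ray), 0 where there is no reading.
- camera_params(name): a dict with "camera_matrix" (3x3 intrinsics, pixels), "dist" ([k1, k2, p1, p2, k3] as OpenCV has them; the pictures are not rectified), "origin" and "attitude" of the camera in the world; the wrist camera has in their place "T_tool_cam" (4x4, takes a point from camera to tool coordinates, whose origin is the TCP and whose axes are the tool frame's). Camera axes: x right, y up, looking along -z (the intrinsics and any distortion apply to the point x, -y, -z); pixel columns grow to the right and rows downward; lengths in mm; the calibration is good to about 2 mm. A picture is of the moment at which its call begins: read the wrist's pose just before it. camera_params takes no time and is no camera call.
- job_done(): hands the job in, once; it reports no verdict.
The state is a dict: "time": time; "joints": joint angles; "qvel": joint speeds; "joint_efforts": joint torques, N m; "ee_pos": TCP position; "tcp_rot": TCP orientation; "wrist_force": force on the tool from outside, world axes, zero at the start; "torque": the same for the moment, N m; "grip_width": opening from 0.0 (shut) to 1.0 (fully open).
Only numpy, scipy, OpenCV 4.12 (cv2) and the standard library are available. Lean on these libraries where they do the work, as an engineer would, in place of code of your own. Each camera call takes 0.05 s, during which the arm holds its last target.

### The job

Open the clip that holds the flat steel scoop on the plank ledge: slide its red keeper all the way back, away from the steel bar that it blocks, then swing the bar by its black knob all the way open, off the scoop's handle. Leave the scoop lying in its clip, and do not touch the other clip, which holds the wooden spatula.

Things in the scene. Friction and masses are not known exactly. Their poses are not given: they have to be found in the camera images.
- clip_keeper_knob (a point): Top centre of the upright round red knob (18 mm round, 40 mm tall) on the flat 16 mm wide red keeper of the clip holding the steel scoop. z is up; the keeper opens along this frame's +y, in a black track no higher than the knob's foot, away from the bar's knob. With both shut, this knob is 60 mm to +y and 20 mm to -x of the bar's knob. Shut, the keeper lies 4 mm beside the bar's tip and blocks it.
- clip_bar_knob (a point): Top centre of the black upright knob (18 mm round, 40 mm tall) on the flat steel swing bar (16 by 96 mm) of that clip. The frame turns with the bar: z is up, the upright pivot axis is 70 mm from the knob towards -y. Opening turns the bar counterclockwise from above: the knob first moves to -x, towards the robot. Of the clip only the pivot head (4 mm) and the knobs rise above the knobs' feet.
- clip_keeper (a joint): Slide of the red keeper in m: 0 shut (it starts at 0 to 0.005), 0.034 fully back at its stop; from about 0.020 on it is clear of the bar. It takes about 2 N to slide and stays where it is left.
- clip_bar (a joint): Angle of the steel swing bar in rad: 0 shut across the scoop's handle, 2.5 mm above it (it starts at 0 to 0.03), 1.6 fully open at its stop; the shut keeper blocks it at about 0.06. It takes about 1.5 N at the knob and stays where it is left.
- scoop: Flat steel scoop, 209 mm long: handle 22 mm wide and 4 mm thick, blade 60 mm wide with 16 mm high sides. Loose; the handle lies between two low ribs of the clip. The origin is in mid-clip under the bar, at the height of the ledge's top (22 mm above the table); +x runs to the blade, away from the robot. The bar's knob starts 35 mm to +y of this origin, its top 62 mm above it.
- other_clip: A second clip of the same make, holding a wooden spatula: to be left alone. Its aluminium plate is 80 mm (x) by 205 mm (y), with a red keeper and a steel bar. The origin is on the ledge under the spatula's handle; the plate reaches from 55 mm on the -y side to 150 mm on the +y side; its knobs' tops are 62 mm above the ledge.
There are look-alikes about, which are no part of the job. Of the things shaped like the scoop, the steel one is meant.

How it is judged:
By the outcome, as a careful person would: the job done as asked, in the order asked, and still so for the second after the job is handed in, with the robot touching nothing.
It also fails if it takes over 45 s, if anything falls off the work surface, if the arm or the gripper's body presses on something with over 40 N, if the wrist force passes 120 N, or if a joint passes its speed limit or range.

## Working session

There is one attempt and no reset: what is moved stays moved. The work goes in short steps, Python scripts to look and compute and a tool call to move; the robot and the scene stay as the last step left them, time stands still between calls to the robot, and variables do not carry over. Pictures are saved under pics/ and viewed, and the job is handed in when it is done.

Besides the shell and the picture viewer there is one more tool, called after "Emit:" as name(argument=value, ...) on one line, values as JSON. carry_out: Moves the arm, as the interface text tells. Its arguments: {"type":"object","properties":{"increments":{"type":"array"}},"required":["increments"]}

```bash
mkdir -p pics; cat > h.py <<'E'
import numpy as np, cv2
from bench import observe, capture, camera_params
def save(n,im): cv2.imwrite('pics/'+n+'.png', im[:,:,::-1])
E
python3 - <<'E'
from h import *
for n in ('scene','top'):
    p,d=capture(n); save(n+'0',p); np.savez(n+'0.npz',p=p,d=d)
    print(n,camera_params(n))
print(observe()); print(camera_params('wrist'))
E
```

```text
scene {'camera_matrix': array([[437.38278948,   0.        , 282.13684513],
       [  0.        , 437.38278948, 209.21532157],
       [  0.        ,   0.        ,   1.        ]]), 'dist': array([-0.08317061,  0.        ,  0.        ,  0.        ,  0.        ]), 'origin': array([945.26045863, 460.1155875 , 844.09635534]), 'attitude': array([ 44.21430303,   0.22415792, 130.98376141])}
top {'camera_matrix': array([[473.98365266,   0.        , 278.94037775],
       [  0.        , 473.98365266, 212.57874228],
       [  0.        ,   0.        ,   1.        ]]), 'dist': array([-0.09791082,  0.        ,  0.        ,  0.        ,  0.        ]), 'origin': array([ 340.02095953,  -22.07131499, 1012.46742372]), 'attitude': array([  3.53910114,   1.71564861, -90.65550963])}
{'time': 0.1, 'joints': array([-7.93308453e+01,  1.72119845e+01,  8.71744027e+01,  5.31085425e-04,
        7.56712197e+01, -3.81791920e+00]), 'qvel': array([-0.00478068, -0.11374278, -0.13219972,  0.07488301, -0.0370329 ,
        0.04291051]), 'joint_efforts': array([ 1.84209479e-03, -5.44367874e+01, -3.62367725e+01, -4.4694820
[... 242 characters left out ...]
), 'torque': array([-0.0045929 , -0.041237  ,  0.04825929]), 'grip_width': 0.9991930381216887}
{'camera_matrix': array([[325.85358163,   0.        , 278.07917499],
       [  0.        , 325.85358163, 215.83978525],
       [  0.        ,   0.        ,   1.        ]]), 'dist': array([-0.0548589,  0.       ,  0.       ,  0.       ,  0.       ]), 'T_tool_cam': array([[ 9.99999915e-01,  3.07797222e-04,  2.73535293e-04,
        -2.01624775e-01],
       [ 1.64838927e-04,  3.09506051e-01, -9.50897459e-01,
        -1.44174157e+02],
       [-3.77344424e-04,  9.50897423e-01,  3.09505974e-01,
         7.87247128e+01],
       [ 0.00000000e+00,  0.00000000e+00,  0.00000000e+00,
         1.00000000e+00]])}
```

View pics/scene0.png

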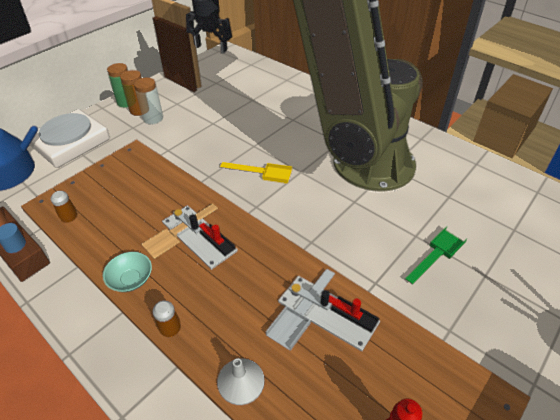

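View pics/top0.png

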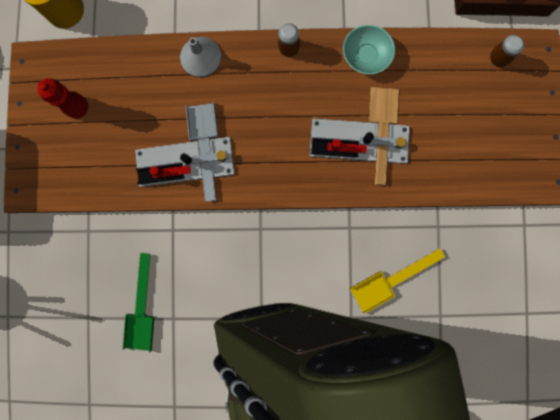

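Candidates (top view): steel scoop in a clip (205,150), with the clip's red knob ~(157,170) and black knob ~(186,159). The wooden spatula's clip is at (360,140), with a red knob at (335,146) and a black one at (369,138). Loose look-alikes are the green scoop (140,310) and the yellow one (390,280). I choose the left clip and check it in a crop.

```bash
cat >> h.py <<'E'
from scipy.spatial.transform import Rotation as R
def pose(n):
    c=camera_params(n); 
    if n!='wrist': return c, R.from_euler('xyz',c['attitude'],degrees=True).as_matrix(), np.array(c['origin'])
    o=observe(); Rt=R.from_euler('xyz',o['tcp_rot'],degrees=True).as_matrix(); T=c['T_tool_cam']
    return c, Rt@T[:3,:3], Rt@T[:3,3]+o['ee_pos']
def cloud(c,Rm,o,d):
    v,u=np.mgrid[:420,:560]; uv=np.stack([u,v],-1).reshape(-1,1,2).astype(np.float64)
    n=cv2.undistortPoints(uv,c['camera_matrix'],c['dist']).reshape(420,560,2)
    P=np.stack([n[...,0]*d,-n[...,1]*d,-d],-1)
    return P@Rm.T+o
E
python3 - <<'E'
from h import *
for n,(u0,v0,w,h_) in (('top',(120,90,130,125)),('scene',(255,255,135,100))):
    z=np.load(n+'0.npz'); p,d=z['p'],z['d']
    save(n+'crop',cv2.resize(p[v0:v0+h_,u0:u0+w],None,fx=5.5,fy=5.5,interpolation=cv2.INTER_CUBIC))
    c,Rm,o=pose(n); P=cloud(c,Rm,o,d)
    Q=p.astype(int); 
    box=np.zeros(d.shape,bool); box[v0:v0+h_,u0:u0+w]=1
    Z=P[...,2]
    hi=box&(Z>72)&(Z<100)&(d>0)
    red=(Q[...,0]>120)&(Q[...,1]<60)&(Q[...,2]<60)
    blk=Q.max(-1)<70
    for nm,m in (('red',hi&red),('blk',hi&blk),('hi',hi)):
        print(n,nm,m.sum(), P[m].mean(0).round(1) if m.any() else '', np.percentile(P[m],[5,50,95],axis=0).round(1).tolist() if m.any() else '')
        vv,uu=np.nonzero(m); print(uu.mean(),vv.mean())
    print('ledge z?', Z[v0:v0+h_,u0:u0+w].min(), np.median(Z[v0:v0+h_,u0:u0+w]))
E
```

```text
top red 38 [486.8 256.3  84.6] [[480.8, 250.6, 82.5], [486.6, 256.6, 84.6], [492.7, 261.2, 87.0]]
153.21052631578948 169.89473684210526
top blk 69 [507.  200.9  81.9] [[484.1, 186.2, 74.3], [509.5, 193.7, 82.7], [517.0, 249.2, 86.7]]
180.79710144927537 159.55072463768116
top hi 144 [499.6 223.2  83. ] [[480.7, 186.7, 76.0], [504.2, 201.7, 83.9], [517.8, 260.7, 86.7]]
169.67361111111111 163.375
ledge z? -4.487715526473835 23.277621008821768
scene red 62 [489.3 259.   83.4] [[481.6, 251.7, 74.4], [489.4, 259.5, 84.5], [495.2, 265.6, 86.8]]
356.5967741935484 302.80645161290323
scene blk 65 [514.4 199.7  82.1] [[506.0, 191.6, 74.0], [514.9, 198.8, 83.7], [521.1, 204.2, 87.3]]
325.6 295.0153846153846
scene hi 156 [502.1 227.8  82.6] [[482.0, 189.7, 74.0], [496.8, 249.5, 84.2], [520.4, 264.8, 87.0]]
340.38461538461536 298.6025641025641
ledge z? -4.9323133663017416 23.549328260382993
```

```bash
ls pics
```

```text
scene0.png
scenecrop.png
top0.png
topcrop.png
```

View pics/topcrop.png

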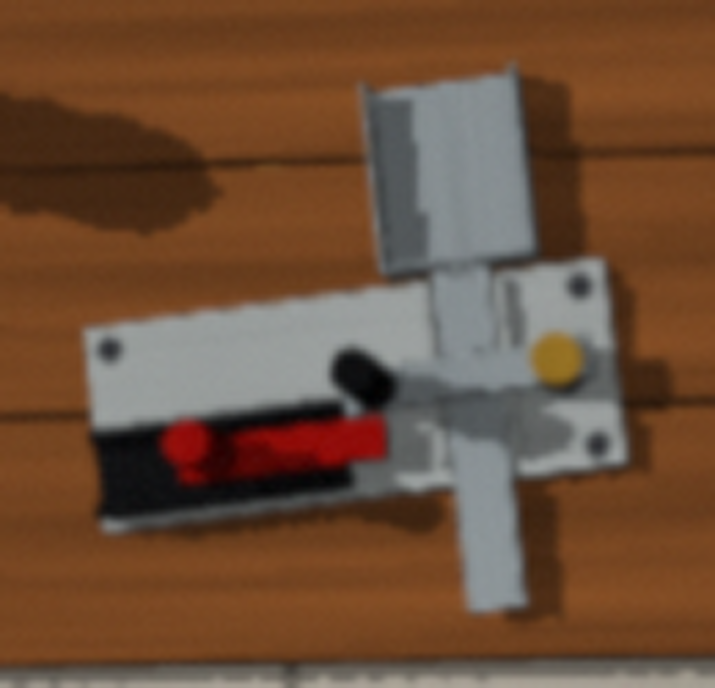

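View pics/scenecrop.png

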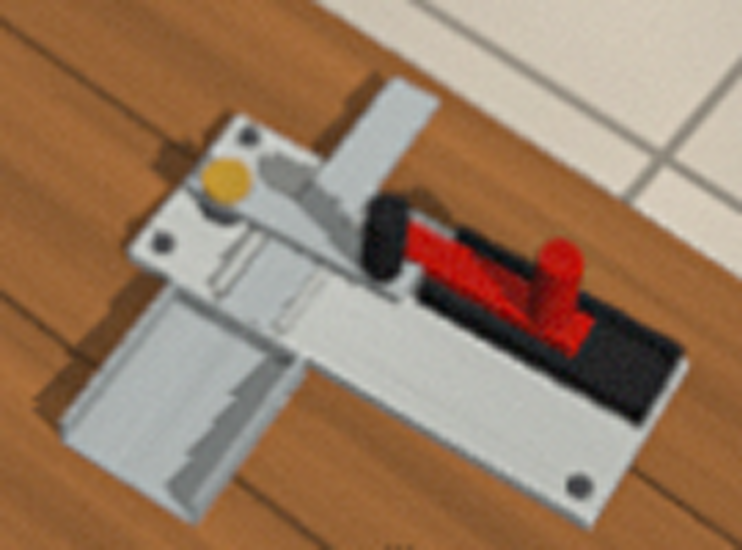

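The crops show the clip with the steel scoop: red knob top at top-view (153.5,170), black knob at (184,158), gold pivot head at (221,155). Their heights match the text (84 mm). Next I fit the clip's yaw.

```bash
python3 - <<'E'
from h import *
z=np.load('top0.npz'); c,Rm,o=pose('top')
def at(u,v,zz):
    n=cv2.undistortPoints(np.array([[[u,v]]],float),c['camera_matrix'],c['dist'])[0,0]
    r=Rm@np.array([n[0],-n[1],-1]); return o+r*(zz-o[2])/r[2]
cr=lambda a,b:(120+a/5.5,90+b/5.5)
P={}
for nm,a,b,zz in (('tl',85,330,30),('tr',605,258,30),('br',628,465,30),('bl',103,530,30),('red',186,441,84),('blk',354,370,84),('piv',556,358,48),('keepertip',384,437,44)):
    P[nm]=at(*cr(a,b),zz); print(nm,P[nm].round(1))
for a,b in (('tr','tl'),('br','bl'),('piv','blk')):
    d=P[b]-P[a]; print(a,b,np.linalg.norm(d[:2]),np.degrees(np.arctan2(-d[0],d[1])))
E
```

```text
tl [539.3 312.   30. ]
tr [562.7 108.3  30. ]
br [482.3  99.6  30. ]
bl [460.9 303.8  30. ]
red [486.3 255.2  84. ]
blk [511.1 193.1  84. ]
piv [520.8 124.5  48. ]
keepertip [492.6 190.7  44. ]
tr tl 205.0795642075838 6.5568259471193056
br bl 205.27243332891382 5.996385774264718
piv blk 69.26152367605047 7.983540864148825
```

Emit:
carry_out(increments=[[12.5,28.2,1,0,0,2.9,1],[12.5,28.2,1,0,0,2.9,1],[12.5,28.2,1,0,0,2.9,1],[12.5,28.2,1,0,0,2.9,1],[12.5,28.2,1,0,0,2.9,1],[12.5,28.2,1,0,0,2.9,1],[12.5,28.2,1,0,0,2.9,1],[12.5,28.2,1,0,0,2.9,1],[12.5,28.2,1,0,0,2.9,1],[12.5,28.2,1,0,0,2.9,1],[12.5,28.2,1,0,0,2.9,1],[12.5,28.2,1,0,0,2.9,1]])

```text
time: 1.1
ee_pos: [287.7, -192.6, 243.3]
tcp_rot: [-90.0, -0.0, -40.6]
wrist_force: [0.9, -0.6, 0.3]
grip_width: 0.999
```

Emit:
carry_out(increments=[[12.5,28.2,0,0,0,2.9,1],[12.5,28.2,0,0,0,2.9,1],[12.5,28.2,0,0,0,2.9,1],[12.5,28.2,0,0,0,2.9,1],[12.5,28.2,0,0,0,2.9,1],[12.5,28.2,0,0,0,2.9,1],[12.5,28.2,0,0,0,2.9,1],[12.5,28.2,0,0,0,2.9,1],[12.5,28.2,0,0,0,2.9,1],[12.5,28.2,0,0,0,2.9,1],[12.5,28.2,0,0,0,2.9,1],[12.5,28.2,0,0,0,2.9,1]])

```text
time: 2.1
ee_pos: [437.8, 145.9, 243.1]
tcp_rot: [-90.0, 0.0, -5.8]
wrist_force: [0.6, -0.0, -0.0]
grip_width: 1.002
```

Emit:
carry_out(increments=[[12.5,27.7,0,0,0,3.0,1],[12.5,27.7,0,0,0,3.0,1],[12.5,27.7,-20,0,0,3.0,1],[12.5,27.7,-20,0,0,3.1,1],[0,0,-30,0,0,0,1],[0,0,0,0,0,0,1],[0,0,0,0,0,0,1]])

```text
time: 2.68
ee_pos: [486.9, 254.7, 172.4]
tcp_rot: [-90.1, 0.2, 6.2]
wrist_force: [-0.3, 0.1, 1.2]
grip_width: 1.001
```

```bash
python3 - <<'E'
from h import *
ps=pose('wrist'); p,d=capture('wrist'); save('w1',p)
P=cloud(*ps,d); Q=p.astype(int); Z=P[...,2]
near=(abs(P[...,0]-500)<45)&(P[...,1]>170)&(P[...,1]<290)
hi=near&(Z>76)&(Z<92)&(d>0)
for nm,m in (('red',hi&(Q[...,0]>110)&(Q[...,1]<60)),('blk',hi&(Q.max(-1)<80))):
    vv,uu=np.nonzero(m); print(nm,m.sum(),uu.mean(),vv.mean(),P[m].mean(0).round(1),np.percentile(P[m],[2,50,98],axis=0).round(1).tolist())
print(observe())
E
```

```text
red 447 278.8165548098434 215.0178970917226 [485.9 259.3  84.8] [[478.2, 250.7, 77.8], [486.0, 259.3, 85.3], [493.4, 266.7, 86.7]]
blk 410 300.1146341463415 287.5975609756098 [509.8 199.3  84. ] [[502.1, 189.8, 76.7], [509.9, 199.5, 85.1], [517.8, 205.7, 86.6]]
{'time': 2.7333, 'joints': array([ 2.37686378e+01,  2.02274911e+01,  9.10159609e+01, -4.83311734e-03,
        6.87691559e+01,  1.76267513e+01]), 'qvel': array([-0.50791573, -1.89127725, -1.08271826,  0.0645349 , -0.09821331,
       -0.02116089]), 'joint_efforts': array([ 6.68882020e-01, -5.19972467e+01, -3.23726249e+01,  1.72672130e-02,
       -1.21635790e-01, -3.33201104e-03]), 'ee_pos': array([487.58543404, 254.70314942, 174.1742489 ]), 'tcp_rot': array([-9.00081111e+01,  1.06519084e-02,  6.14363641e+00]), 'wrist_force': array([0.42990664, 0.19175136, 0.4366151 ]), 'torque': array([-0.02626607, -0.00296888,  0.01427131]), 'grip_width': 0.999736388000142}
```

View pics/w1.png

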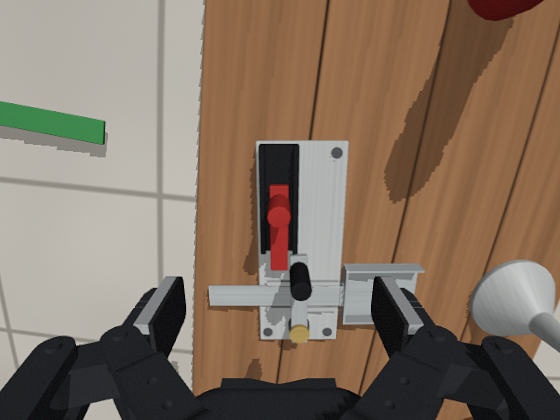

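Emit:
carry_out(increments=[[-0.6,3,-10,0,0,0.1,1],[0,0,-25,0,0,0,1],[0,0,-25,0,0,0,0.4],[0,0,-25,0,0,0,0.2],[0,0,-20,0,0,0,0],[0,0,-14,0,0,0,0],[0,0,0,0,0,0,0],[0,0,0,0,0,0,0]])

```text
time: 3.4
ee_pos: [487.3, 258.0, 55.1]
tcp_rot: [-90.0, -0.0, 6.3]
wrist_force: [1.0, 0.7, 0.2]
grip_width: 0.499
```

```bash
python3 - <<'E'
from h import *
p,d=capture('wrist'); save('w2',p)
E
```

```text
(no output)
```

View pics/w2.png

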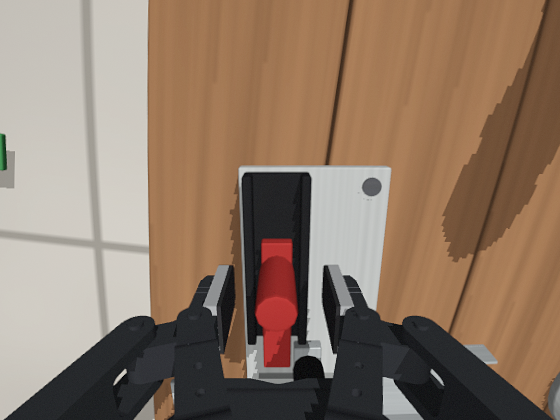

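Knob at (277,300), between the pads (232 and 325). Closing.

Emit:
carry_out(increments=[[0,0,0,0,0,0,-0.4],[0,0,0,0,0,0,-1],[0,0,0,0,0,0,-1],[0,0,0,0,0,0,-1],[0,0,0,0,0,0,-1],[0,0,0,0,0,0,-1]])

```text
time: 3.95
ee_pos: [486.7, 258.2, 55.6]
tcp_rot: [-90.0, 0.0, 6.3]
wrist_force: [-9.2, -2.4, 10.3]
grip_width: 0.194
```

Emit:
carry_out(increments=[[-0.55,5,0,0,0,0,-1],[-0.55,5,0,0,0,0,-1],[-0.55,5,0,0,0,0,-1],[-0.55,5,0,0,0,0,-1],[-0.55,5,0,0,0,0,-1],[-0.22,2,0,0,0,0,-1],[0,0,0,0,0,0,-1]])

```text
time: 4.53
ee_pos: [483.6, 285.8, 55.7]
tcp_rot: [-90.0, 0.0, 6.3]
wrist_force: [-10.2, 0.3, 10.9]
grip_width: 0.191
```

Emit:
carry_out(increments=[[-0.22,2,0,0,0,0,-1],[-0.22,2,0,0,0,0,-1],[0,0,0,0,0,0,-1],[0,0,0,0,0,0,-1]])

```text
time: 4.87
ee_pos: [483.3, 288.8, 55.6]
tcp_rot: [-90.0, 0.0, 6.3]
wrist_force: [-8.2, -6.6, 12.2]
grip_width: 0.19
```

Emit:
carry_out(increments=[[-0.22,2,0,0,0,0,-1],[-0.1,1,0,0,0,0,-1],[0,0,0,0,0,0,-1],[0,0,0,0,0,0,-1]])

```text
time: 5.2
ee_pos: [483.3, 289.2, 55.2]
tcp_rot: [-90.3, 0.1, 6.3]
wrist_force: [-6.6, -26.8, 13.8]
grip_width: 0.185
```

At the stop (27 N reaction and no more travel). Relaxing, releasing and rising.

Emit:
carry_out(increments=[[0.2,-2,0,0,0,0,-1],[0,0,0,0,0,0,-0.2],[0,0,0,0,0,0,0.2],[0,0,0,0,0,0,0.2],[0,0,0,0,0,0,0.2],[0,0,25,0,0,0,0.2],[0,0,25,0,0,0,0.2],[0,0,20,0,0,0,0.2],[0,0,20,0,0,0,0.2],[0,0,0,0,0,0,0.2]])

```text
time: 6.03
ee_pos: [484.8, 291.0, 148.4]
tcp_rot: [-89.9, -0.3, 6.3]
wrist_force: [0.1, 0.4, 0.8]
grip_width: 0.6
```

```bash
cat > look.py <<'E'
from h import *
import sys
ps=pose('wrist'); p,d=capture('wrist'); save(sys.argv[1],p)
P=cloud(*ps,d); Q=p.astype(int); Z=P[...,2]
near=(P[...,0]>420)&(P[...,0]<540)&(P[...,1]>80)&(P[...,1]<310)
hi=near&(Z>80)&(Z<90)&(d>0)
for nm,m in (('red',hi&(Q[...,0]>110)&(Q[...,1]<60)),('blk',hi&(Q.max(-1)<80))):
    vv,uu=np.nonzero(m)
    if m.any(): print(nm,m.sum(),uu.mean(),vv.mean(),P[m].mean(0).round(1),np.percentile(P[m],[2,50,98],axis=0).round(1).tolist())
o=observe();print(o['ee_pos'],o['tcp_rot'],o['wrist_force'])
E
python3 look.py w3
```

```text
red 509 274.72102161100196 234.53241650294694 [482.3 289.4  85.1] [[474.6, 281.3, 80.9], [482.3, 289.6, 85.3], [489.8, 296.9, 86.8]]
blk 387 297.5529715762274 344.05426356589146 [509.6 200.3  84.7] [[501.8, 190.6, 80.4], [509.7, 199.6, 85.2], [517.7, 205.8, 86.5]]
[484.15202979 290.63823836 146.211983  ] [-89.9196127   -0.20194432   6.29701393] [ 0.33080053 -0.04491998 -0.64094438]
```

View pics/w3.png

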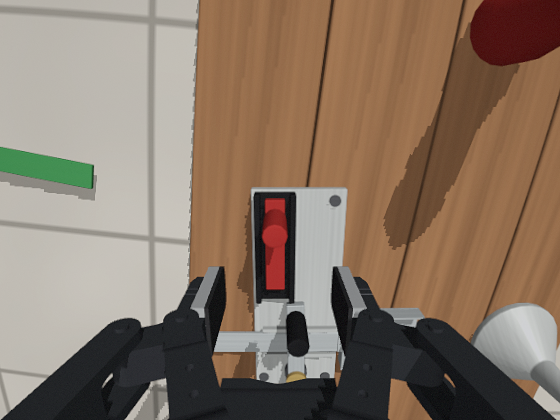

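Keeper knob now at (275,234) in the picture, moved back 30 mm (289 mm in y); its red strip is well clear of the bar. Now the black knob (297,335), target about (510.7,197.7).

Emit:
carry_out(increments=[[6.6,-23.2,0,0,0,0.3,0.2],[6.6,-23.2,0,0,0,0.3,0.2],[6.6,-23.2,0,0,0,0.4,0.2],[6.6,-23.2,0,0,0,0,0.2],[0,0,-25,0,0,0,0.2],[0,0,-15,0,0,0,0.2],[0,0,0,0,0,0,0.2]])

```text
time: 6.67
ee_pos: [508.2, 196.4, 100.5]
tcp_rot: [-90.1, 0.3, 7.2]
wrist_force: [-0.4, -0.9, -1.0]
grip_width: 0.597
```

```bash
python3 look.py w4
```

```text
red 1117 248.85944494180842 77.2667860340197 [482.3 288.   85.5] [[474.7, 280.5, 83.9], [482.2, 288.1, 85.5], [490.0, 295.1, 87.0]]
blk 860 282.65 252.98837209302326 [509.1 202.5  84.9] [[486.7, 189.4, 80.8], [510.0, 198.7, 85.3], [518.1, 284.6, 86.6]]
[508.83940127 196.93193402 102.34923395] [-90.03901435   0.22460985   7.27400614] [-0.23714887  0.62586461  0.45887659]
```

View pics/w4.png

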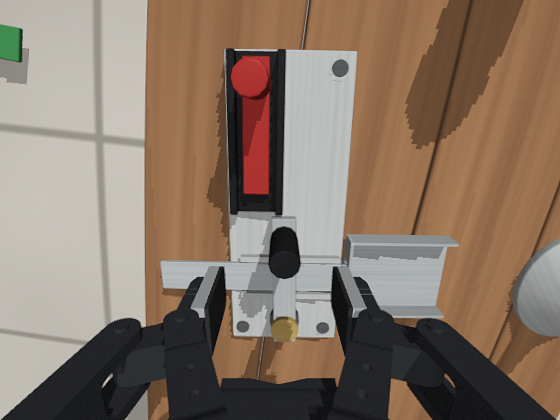

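The black knob's top is at (285,255), centred between the pads; the red keeper is at the track's far end.

Emit:
carry_out(increments=[[1,0.6,-22,0,0,0,0.2],[0.4,0.2,-22,0,0,0,0.2],[0,0,-3,0,0,0,0.2],[0,0,0,0,0,0,-0.3],[0,0,0,0,0,0,-1],[0,0,0,0,0,0,-1],[0,0,0,0,0,0,-1],[0,0,0,0,0,0,-1],[0,0,0,0,0,0,-1]])

```text
time: 7.47
ee_pos: [511.9, 198.5, 58.9]
tcp_rot: [-90.0, -0.1, 7.3]
wrist_force: [-1.7, 1.9, 7.4]
grip_width: 0.19
```

```bash
python3 -c "
import numpy as np
a=np.radians(96.8+np.arange(0,97,6));p=73*np.c_[np.cos(a),np.sin(a)]
print(np.diff(p,axis=0).round(1).tolist())"
```

```text
[[-7.5, -1.3], [-7.4, -2.1], [-7.1, -2.8], [-6.8, -3.6], [-6.3, -4.3], [-5.9, -4.9], [-5.3, -5.5], [-4.7, -6.0], [-4.1, -6.5], [-3.4, -6.9], [-2.6, -7.2], [-1.9, -7.4], [-1.1, -7.6], [-0.3, -7.6], [0.5, -7.6], [1.3, -7.5]]
```

Emit:
carry_out(increments=[[-7.5,-1.3,0,0,0,6,-1],[-7.4,-2.1,0,0,0,6,-1],[-7.1,-2.8,0,0,0,6,-1],[-6.8,-3.6,0,0,0,6,-1]])

```text
time: 7.8
ee_pos: [483.3, 188.5, 58.9]
tcp_rot: [-90.1, -0.2, 31.6]
wrist_force: [3.6, -1.8, 4.3]
grip_width: 0.188
```

Emit:
carry_out(increments=[[-6.3,-4.3,0,0,0,6,-1],[-5.9,-4.9,0,0,0,6,-1],[-5.3,-5.5,0,0,0,6,-1],[-4.7,-6.0,0,0,0,6,-1],[-4.1,-6.5,0,0,0,6,-1],[-3.4,-6.9,0,0,0,6,-1],[-2.6,-7.2,0,0,0,6,-1],[-1.9,-7.4,0,0,0,6,-1],[0,0,0,0,0,0,-1]])

```text
time: 8.55
ee_pos: [449.9, 139.1, 58.9]
tcp_rot: [-90.3, -0.1, 79.7]
wrist_force: [6.1, 1.7, 1.7]
grip_width: 0.188
```

Emit:
carry_out(increments=[[-1.1,-7.6,0,0,0,6,-1],[-0.3,-7.6,0,0,0,6,-1],[0.2,-3.8,0,0,0,3,-1],[0,0,0,0,0,0,-1],[0,0,0,0,0,0,-1]])

```text
time: 8.97
ee_pos: [449.1, 120.8, 58.9]
tcp_rot: [-90.3, -0.0, 94.3]
wrist_force: [9.6, 2.5, 0.6]
grip_width: 0.186
```

Emit:
carry_out(increments=[[0.3,-3.8,0,0,0,2.5,-1],[0.1,-1.5,0,0,0,1,-1],[0,0,0,0,0,0,-1],[0,0,0,0,0,0,-1]])

```text
time: 9.3
ee_pos: [449.6, 116.7, 59.0]
tcp_rot: [-90.4, -0.1, 97.8]
wrist_force: [9.0, 15.2, -2.0]
grip_width: 0.188
```

Emit:
carry_out(increments=[[0.1,-1.5,0,0,0,0,-1],[0,0,0,0,0,0,-1],[0,0,0,0,0,0,-1]])

```text
time: 9.55
ee_pos: [449.7, 116.3, 59.0]
tcp_rot: [-90.4, -0.2, 97.8]
wrist_force: [8.6, 27.5, -3.5]
grip_width: 0.188
```

The bar is at its stop (27 N, no more travel). Relaxing, releasing, rising straight up and looking.

Emit:
carry_out(increments=[[0,1.5,0,0,0,0,-1],[0,0,0,0,0,0,-0.3],[0,0,0,0,0,0,0.1],[0,0,0,0,0,0,0.1],[0,0,0,0,0,0,0.1],[0,0,25,0,0,0,0.1],[0,0,30,0,0,0,0.1],[0,0,30,0,0,0,0.1],[-10,0,30,0,0,0,0.1],[-20,0,30,0,0,0,0.1],[-20,0,20,0,0,0,0.1],[0,0,0,0,0,0,0.1]])

```text
time: 10.55
ee_pos: [396.6, 115.4, 226.2]
tcp_rot: [-90.3, -0.0, 97.8]
wrist_force: [0.8, 0.5, -0.0]
grip_width: 0.549
```

```bash
python3 - <<'E'
from h import *
for n in ('top','scene'):
    ps=pose(n);p,d=capture(n); save(n+'9',p); np.savez(n+'9.npz',p=p,d=d)
    u0,v0,w,h_=(120,90,130,125) if n=='top' else (255,235,135,120)
    save(n+'9c',cv2.resize(p[v0:v0+h_,u0:u0+w],None,fx=4.8,fy=4.8,interpolation=cv2.INTER_CUBIC))
    P=cloud(*ps,d);Q=p.astype(int);Z=P[...,2]
    near=(P[...,0]>420)&(P[...,0]<540)&(P[...,1]>80)&(P[...,1]<310)
    hi=near&(Z>79)&(Z<92)&(d>0)
    for nm,m in (('red',hi&(Q[...,0]>110)&(Q[...,1]<60)),('blk',hi&(Q.max(-1)<80))):
        if m.any(): print(n,nm,m.sum(),np.percentile(P[m],[5,50,95],axis=0).round(1).tolist())
print(observe()['ee_pos'],observe()['wrist_force'])
E
```

```text
top red 7 [[487.4, 284.2, 81.5], [489.0, 287.6, 84.3], [489.8, 291.3, 85.5]]
top blk 2 [[489.4, 278.0, 82.4], [489.5, 279.0, 82.5], [489.5, 280.0, 82.6]]
scene red 57 [[478.1, 281.6, 80.6], [485.3, 288.8, 84.4], [491.7, 295.3, 86.5]]
scene blk 41 [[446.9, 112.6, 81.1], [455.1, 119.4, 83.3], [460.7, 127.4, 85.7]]
[397.52599664 115.25813124 222.86489402] [0.33602962 0.0707358  0.00671686]
```

View pics/top9c.png

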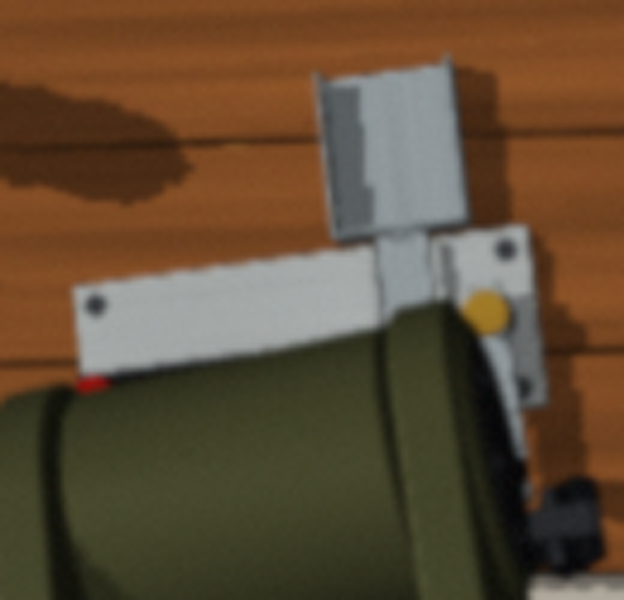

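View pics/scene9.png

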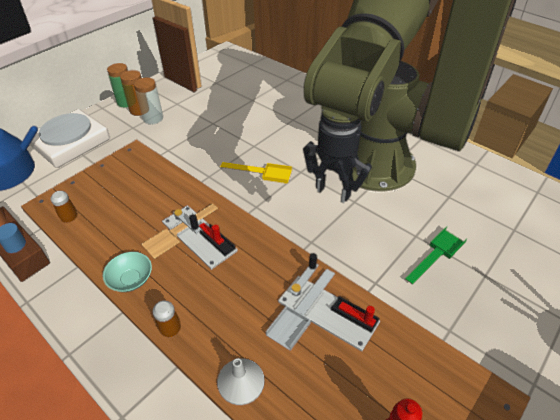

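View pics/scene9c.png

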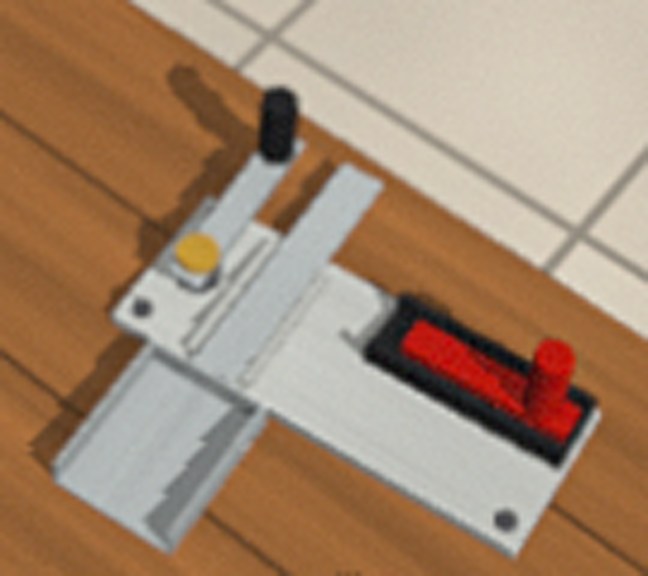

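```bash
python3 look.py w9
```

```text
red 167 434.07185628742513 304.1077844311377 [481.4 286.9  85.6] [[474.6, 280.3, 84.2], [481.6, 286.7, 85.6], [488.9, 293.9, 86.9]]
blk 300 291.06 260.3466666666667 [452.5 136.6  84.7] [[441.8, 109.7, 80.8], [450.0, 118.4, 85.1], [481.9, 285.7, 86.5]]
[397.58913445 115.18852854 221.98758909] [-9.00051914e+01  1.98631141e-03  9.77793061e+01] [-0.05766447  0.1419056  -0.26963358]
```

View pics/w9.png

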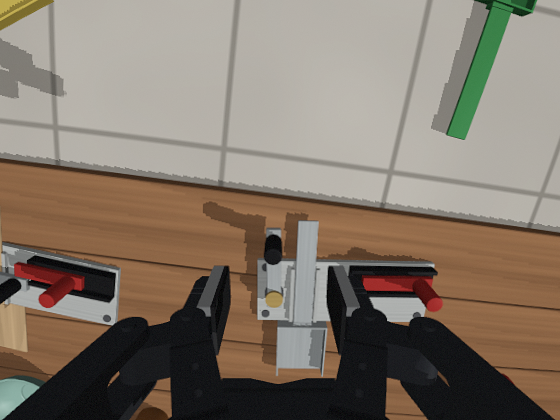

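The bar (273,235–300) lies open beside the scoop's handle, and the keeper is back at its stop. The scoop lies in its clip and the gripper is clear.

```bash
python3 -c "
from bench import job_done
print(job_done())"
```

```text
the job is handed in; nothing more can be done
None
```

The clip holding the steel scoop is open and the job is handed in; the robot's clock read about 10.7 s, well under the 45 s limit.

- **Keeper:** I gripped the red knob and slid it about 30 mm back to its stop, where it reacted with 27 N and would not move further. Less than the full 34 mm was needed because it started slightly back.
- **Bar:** I then gripped the black knob and swung the bar about 91° to its stop, again with a 27 N reaction and no more travel.
- **Last checks:** The pictures show the keeper at the end of its track, the bar parallel beside the handle, and the scoop still in its clip. The gripper is clear at about 220 mm height with no wrist force. The spatula's clip was not touched.
- **What disagreed:** The cameras differ by about 3–6 mm. The scene camera alone puts the bar at about 1.55 rad. Corrected for its offset from the top camera, that becomes about 1.61 rad. I relied on the force at the stop to judge it fully open. In the last top view the arm hid both knobs.

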